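# Restock the child-safe dosing cupboard in the laundry room

### The arm

A 6-joint arm with a two-finger parallel gripper is mounted at the origin on the work surface. World frame = base frame: x ahead of the robot, y to its left, z up, the work surface at z = 0. Lengths are in m, angles in rad, forces in N, time in s.
With the tool pointing down it reaches from about 0.325 to 0.775 m from the base axis. Payload 5.5 kg.
Tool frame: the origin (TCP) lies at the very end of the fingers, on their centre line; the grasp point (between the pads) lies 19 mm behind it; z points along the fingers, y is the line along which they close (so a half turn about z gives the same grasp; the last joint's range is limited). The gripper opens to 85 mm and grips with 20 to 120 N. Pads are 22 mm wide; open, the fingers measure 114 mm over their backs; the gripper's body (76 mm by 85 mm) begins 54 mm behind the grasp point. The pads swing forward as they close: fully open they stand 13 mm farther back than shut.
Start: joints at [-0.057, 0.091, 1.231, -0, 1.82, -0.057], TCP at [0.6, -0, 0.231] pointing down, gripper open.
Joint ranges: [-2.87, 2.87], [-0.86, 2.18], [0.17, 2.46], [-1.51, 4.65], [0.06, 2.69], [-2.65, 2.65]. Speed limits (rad/s): [2.57, 2.57, 3.01, 3.14, 3.14, 3.14].

### API

Orientations are given as a rotation vector (axis times angle).
In Python, from cell import * gives the robot as it stands.
- The arm moves only by the shell command python3 -m crank 'ROWS' [FORCE]. ROWS is JSON, a list that holds one entry, the list of rows, each a list of 5 numbers: the shift along the world's x, y, z in mm, then the turn about the world's z in degrees, then the gripper's target within -1 to 1 (shut at 1, half-way at 0, fully open at -1). A call has 1 to 20 rows; each row is the pose to reach, as a shift and turn from the pose commanded when the call began; what a row does not reach only later rows make up. A row lasts 1/10 s, in which the tool goes at most 50 mm and 8.59 degrees, less where a joint would pass 70% of its speed; a pose out of reach is approached as far as the arm can. A call with a gripper value outside its range is refused whole. The fingers move at their own pace and stop on an object; FORCE is the grip in N (left out, the last holds). Time passes only in rows, so rows that repeat a pose let the fingers close. It gives the time, the measured TCP pose, the force, the opening and the grip force at its end, in the units of the state.
- state(): the state, without advancing time (a new reading comes with each control period).
- camera(name): name is "scene" or "side" or "wrist"; returns a dict with "image" (420x560x3 uint8, red, green, blue), "fx", "fy", "cx", "cy" (pixels), "cam_to_world" (4x4, takes a point from camera to world coordinates); the wrist camera has in their place "hand_eye" (4x4, takes a point from camera to tool coordinates, whose origin is the TCP and whose axes are the flange's). Camera axes: x right, y up, looking along -z (the intrinsics and any distortion apply to the point x, -y, -z); pixel columns grow to the right and rows downward; lengths in m; the calibration is good to about 2 mm. A picture is of the moment at which its call begins: read the wrist's pose just before it. There is no depth.
- job_done(): hands the job in; it is judged then, once.
The state is a dict: "time_s": time; "joint_positions": joint angles; "qvel": joint speeds; "joint_efforts": joint torques, N m; "position": TCP position; "orientation": TCP orientation; "contact_force": force on the tool from outside, world axes, zero at the start; "wrist_torque": the same for the moment, N m; "finger_gap": finger opening in m; "finger_force": force on a finger pad.
Only numpy, scipy, OpenCV 4.12 (cv2) and the standard library are available. Lean on these libraries where they do the work, as an engineer would, in place of code of your own. Each camera call takes 0.05 s, during which the arm holds its last target. There are 200 camera calls.

### The job

Restock the washing machines' dosing cupboard: first shut the water feed at its lever, then draw the cupboard's pull-out door to where the child-safety hook catches, press the hook down through the gap and draw the door right out. Stand every squat round detergent bottle from the worktop upright in the tray and push the door fully home so that the hook has caught again; last, set the water lever to half open (45 degrees). Keep the water shut until the door is home, and leave the other things where they stand.

Things in the scene. Friction and masses are not known exactly. Their poses are not given: they have to be found in the camera images.
- cupboard_front (a point): Middle of the front top edge of the dosing cupboard: a low white box 280 mm wide, 290 mm deep, top 190 mm above the worktop. Its x axis points into the cupboard, y to the left along the front, z up. The pull-out door slides out along -x. The edge holds the fixed catch for the hook, under the top at mid width.
- door (a joint): How far the pull-out door stands out, m: 0 shut, 0.230 right out (stop). While the hook is up it comes out only 0.040: then a 40 mm gap is open between the door's back face and the cupboard's front edge. Stays where left (friction 2 N). Pushed shut, a ramp ducks the hook by itself (about 10 N on the door) and it snaps up behind the catch.
- door_handle (a point): Middle of the door's bar handle: level steel bar, 12 mm thick, 120 mm long, parallel to the front, its axis 50 mm before the door's front face and 170 mm above the worktop. The door panel is 16 mm thick, 280 mm wide, its top level with the cupboard's (20 mm over the bar). Axes as cupboard_front.
- hook_pad (a point): Top of the rounded thumb bump (14 mm across) on the child-safety hook, a white plastic arm 18 mm wide on the door's back at mid width, reaching 76 mm back. The bump is 20 mm behind the door's back face, its top 33 mm below the door's top: under the cupboard's top while shut, open from above in the gap once the door stands at the catch.
- hook (a joint): Hook angle, rad: 0 up (catching), 0.5 down at its stop. Pressing the bump down 7 mm gives about 0.4; from 0.25 on the door is free. Sprung: 3 N to start, 8 N at 7 mm; springs up when let go. It must stay down while the door goes from 0.040 to about 0.070 out: a finger in the gap can press it and pull on the door's back at once.
- tray (a point): On the floor of the tray at the foot of the door's back face, mid width (moves with the door); axes as cupboard_front. Inside, the tray reaches from x 0 to 215 mm and 117 mm to either side, floor 26 mm above the worktop, walls 44 mm high. The hook hangs 117 mm above the floor at mid width, to x 76 mm: stand bottles left and right of the middle line. The cupboard's inside top is 149 mm above the floor.
- lever_grip (a point): Point in the black sleeve of the valve lever, 85 mm from the stem axis, at mid height, 119 mm above the worktop; moves with the lever. The sleeve is 14 mm wide, 16 mm high, from 52 to 118 mm from the stem. The lever swings level. x axis of this point: from sleeve to stem.
- valve_stem (a point): Point on the upright axis of the ball valve's stem, at the lever's height. x axis: square to the pipe, away from where the shut lever points; y: along the pipe. The 22 mm copper pipe runs level, 66 mm above the worktop, with a leg at either end, 100 mm from the stem; the brass valve body reaches 90 mm up.
- valve (a joint): Angle of the water lever, rad: 0 shut (lever square across the pipe, pointing to the robot's side), 1.571 fully open (in line with the pipe, pointing to the robot's right); grows counter-clockwise seen from above. Half open is 0.785; three studs on the plate below the lever mark shut, half and open. Stays where left (friction 0.15 N m).
- bottle1_mid (a point): Detergent bottle (2 to 4 of these four are there): upright, round, white with a paper label, squat: 76 mm across and 138 mm high, 0.25 to 0.5 kg, with a grey cap 42 mm wide over its top 48 mm, by which it can be lifted. This point is on its axis half-way up (69 mm); z is its axis.
- bottle2_mid (a point): Detergent bottle (2 to 4 of these four are there): upright, round, white with a paper label, squat: 76 mm across and 138 mm high, 0.25 to 0.5 kg, with a grey cap 42 mm wide over its top 48 mm, by which it can be lifted. This point is on its axis half-way up (69 mm); z is its axis.
- bottle3_mid (a point): Detergent bottle (2 to 4 of these four are there): upright, round, white with a paper label, squat: 76 mm across and 138 mm high, 0.25 to 0.5 kg, with a grey cap 42 mm wide over its top 48 mm, by which it can be lifted. This point is on its axis half-way up (69 mm); z is its axis.
- bottle4_mid (a point): Detergent bottle (2 to 4 of these four are there): upright, round, white with a paper label, squat: 76 mm across and 138 mm high, 0.25 to 0.5 kg, with a grey cap 42 mm wide over its top 48 mm, by which it can be lifted. This point is on its axis half-way up (69 mm); z is its axis.
- spray: Hand spray bottle, clear, 64 mm across and 155 mm high, with a trigger head; stands among the detergent bottles. Not part of the job; origin under its middle.
- cup: White measuring cup, 68 mm across, 65 mm high. Not part of the job; origin under its middle.
- spray_can: Stain-remover spray can, 54 mm across, 150 mm high. Not part of the job; origin under its middle.
- brush: Wooden scrubbing brush, 160 x 55 x 40 mm, lying bristles down. Not part of the job; origin under its middle.
- peg_basket: Open basket of clothes pegs, 150 x 120 x 70 mm. Not part of the job; origin under its middle.
There are look-alikes about, which are no part of the job. Leave any orange look-alike of the part that bears bottle4_mid alone.

How it is judged:
On the way, in this order (a step that is already met when the one before it is completed fails the run):
1. the water feed is shut: valve lever within 5 degrees of its shut stop (value of joint valve below 0.09 rad), for 0.3 s.
2. the door stands out at the catch (20 to 60 mm) and the hook is pressed down through the gap, the water still shut (value of joint door between 0.02 and 0.06 m and value of joint hook above 0.15 rad and value of joint valve below 0.09 rad).
3. the door is drawn right out (over 205 mm), the water still shut (value of joint door above 0.205 m and value of joint valve below 0.09 rad), for 0.2 s.
4. every detergent bottle stands upright on the tray floor, the water still shut (x of bottle1_mid in the frame of tray between 0.015 and 0.2 m and y of bottle1_mid in the frame of tray between -0.095 and 0.095 m and z of bottle1_mid in the frame of tray between 0.057 and 0.08 m and angle between each of bottle1_mid, bottle2_mid, bottle3_mid, bottle4_mid's own z axis and vertical below 0.12 rad and x of bottle2_mid in the frame of tray between 0.015 and 0.2 m and y of bottle2_mid in the frame of tray between -0.095 and 0.095 m and z of bottle2_mid in the frame of tray between 0.057 and 0.08 m and x of bottle3_mid in the frame of tray between 0.015 and 0.2 m and y of bottle3_mid in the frame of tray between -0.095 and 0.095 m and z of bottle3_mid in the frame of tray between 0.057 and 0.08 m and x of bottle4_mid in the frame of tray between 0.015 and 0.2 m and y of bottle4_mid in the frame of tray between -0.095 and 0.095 m and z of bottle4_mid in the frame of tray between 0.057 and 0.08 m and value of joint valve below 0.09 rad), for 0.3 s.
5. the door is fully home (within 5 mm) with the hook up behind its catch and the bottles upright in the tray, the water still shut (all of step 4 and value of joint door below 0.005 m and value of joint hook below 0.08 rad), for 0.3 s.
At the end, for the whole second after the job is handed in: The door is fully home (within 5 mm) with its hook up; every detergent bottle that was there stands upright (within 7 degrees) on the tray floor; the valve lever is half open, 45 degrees within 6 degrees (value of joint door below 0.005 m and value of joint hook below 0.08 rad and x of bottle1_mid in the frame of tray between 0.015 and 0.2 m and y of bottle1_mid in the frame of tray between -0.095 and 0.095 m and z of bottle1_mid in the frame of tray between 0.057 and 0.08 m and angle between each of bottle1_mid, bottle2_mid, bottle3_mid, bottle4_mid's own z axis and vertical below 0.12 rad and x of bottle2_mid in the frame of tray between 0.015 and 0.2 m and y of bottle2_mid in the frame of tray between -0.095 and 0.095 m and z of bottle2_mid in the frame of tray between 0.057 and 0.08 m and x of bottle3_mid in the frame of tray between 0.015 and 0.2 m and y of bottle3_mid in the frame of tray between -0.095 and 0.095 m and z of bottle3_mid in the frame of tray between 0.057 and 0.08 m and x of bottle4_mid in the frame of tray between 0.015 and 0.2 m and y of bottle4_mid in the frame of tray between -0.095 and 0.095 m and z of bottle4_mid in the frame of tray between 0.057 and 0.08 m and value of joint valve between 0.685 and 0.885 rad); the robot touches nothing.
It fails at once if a bystander (spray bottle, cup, spray can, brush or peg basket) is pushed more than 50 mm from its place or knocked over (distance of any of spray, cup, spray_can, brush, peg_basket from where it was at the start of the episode above 0.05 m or angle between any of spray, cup, spray_can, brush, peg_basket's own z axis and vertical above 0.6 rad).
It fails at once if the door is drawn past the catch, or is out past it, while the water is on (value of joint door above 0.07 m and value of joint valve above 0.2 rad).
Of bottle1, bottle2, bottle3, bottle4 only 2 to 4 are there at a start; the rules pass over those that are not, and their reading is None.
At some moment in a run one of bottle1, bottle2, bottle3, bottle4 may be knocked a few centimetres aside while the robot is not near it.
It also fails if it takes over 210 s, if anything falls off the work surface, if the arm or the gripper's body presses on something with over 40 N, if the wrist force passes 120 N, or if a joint passes its speed limit or range.

## Working session

There is one attempt and no reset: what is moved stays moved. The work goes in short steps, Python scripts to look and compute and a shell command to move; the robot and the scene stay as the last step left them, time stands still between calls to the robot, and variables do not carry over. Pictures are saved under pics/ and viewed, at most 14 in all, crops included, and the job is handed in when it is done.

```bash
ls; mkdir -p pics; cat > h.py <<'E'
from cell import *
import numpy as np, cv2
from scipy.spatial.transform import Rotation as R
def shot(n,f=None):
    s=state(); c=camera(n)
    if n=="wrist":
        T=np.eye(4);T[:3,:3]=R.from_rotvec(s["orientation"]).as_matrix();T[:3,3]=s["position"]
        c["cam_to_world"]=T@np.array(c["hand_eye"])
    if f: cv2.imwrite("pics/"+f,c["image"][:,:,::-1]); np.savez("pics/"+f+".npz",**{k:v for k,v in c.items() if v is not None})
    return c
def ray(c,u,v):
    M=np.array(c["cam_to_world"]); d=np.array([(u-c["cx"])/c["fx"],-(v-c["cy"])/c["fy"],-1.])
    return M[:3,3],M[:3,:3]@d
def onz(c,u,v,z):
    o,d=ray(c,u,v); return o+d*(z-o[2])/d[2]
def tri(*obs):
    A=0;b=0
    for c,u,v in obs:
        o,d=ray(c,u,v); d=d/np.linalg.norm(d); P=np.eye(3)-np.outer(d,d); A=A+P; b=b+P@o
    return np.linalg.solve(A,b)
def proj(c,p):
    q=np.linalg.inv(c["cam_to_world"])@np.append(p,1); return c["cx"]+c["fx"]*q[0]/-q[2], c["cy"]-c["fy"]*q[1]/-q[2]
def load(f): return {k:v for k,v in np.load("pics/"+f+".npz",allow_pickle=True).items()}
E
python3 - <<'E'
from h import *
for n in("scene","side","wrist"):
    c=shot(n,n+"0.png"); print(n,[k for k in c],c["fx"],c["cx"],c["cy"]);print(np.round(c["cam_to_world"],3))
print(state())
E
```

```text
pics
scene ['image', 'fx', 'fy', 'cx', 'cy', 'cam_to_world'] 470.82456208034966 275.84860247956595 205.74534979571862
[[-0.152 -0.587  0.795  1.866]
 [ 0.988 -0.094  0.119  0.232]
 [ 0.005  0.804  0.595  1.117]
 [ 0.     0.     0.     1.   ]]
side ['image', 'fx', 'fy', 'cx', 'cy', 'cam_to_world'] 386.16413779543257 272.7922305953779 204.19343700551573
[[ 0.945  0.152 -0.291  0.182]
 [-0.327  0.502 -0.801 -0.961]
 [ 0.024  0.852  0.524  0.783]
 [ 0.     0.     0.     1.   ]]
wrist ['image', 'fx', 'fy', 'cx', 'cy', 'hand_eye', 'cam_to_world'] 298.05306458922684 280.1834263036681 214.01330498823904
[[ 1.     0.001  0.002  0.6  ]
 [-0.001  0.948  0.319  0.083]
 [-0.002 -0.319  0.948  0.372]
 [ 0.     0.     0.     1.   ]]
{'time_s': 0.15, 'joint_positions': array([-5.67012905e-02,  9.16880359e-02,  1.23160620e+00, -1.22197018e-05,
        1.81982301e+00, -5.66970847e-02]), 'qvel': array([-1.05736358e-03, -8.12762345e-04, -3.98840043e-03,  5.49585544e-04,
        5.84326142e-06,  4.93515271e-04]), 'joint_efforts': array([ 1.18562282e-03, -4.59372532e+01, -4.18527281e+01, -2.23398712e-05,
        9.54780931e-03, -9.16542831e-06]), 'position': array([5.99779815e-01, 5.90519641e-06, 2.30411093e-01]), 'orientation': array([-2.22065049e+00, -2.22063448e+00,  1.60801423e-03]), 'contact_force': array([-0.03181074, -0.94661762,  0.41637785]), 'wrist_torque': array([0.05955109, 0.00499546, 0.03677245]), 'finger_force': 0.0, 'finger_gap': 0.08554884402137568}
```

View pics/scene0.png

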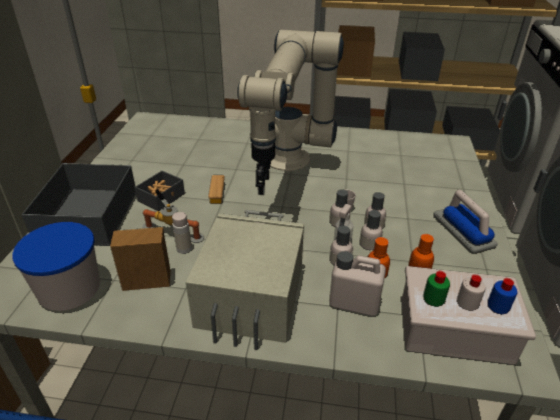

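View pics/side0.png

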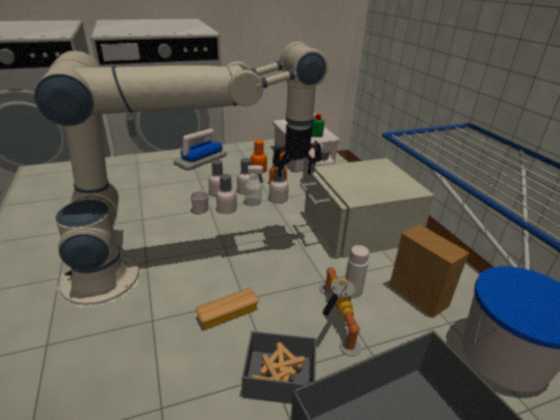

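The scene view shows the cupboard (245,270), the valve (175,225), white bottles with dark caps around (340–380, 200–260), orange ones at (380,258) and (422,252), and a white jug at (357,285). The side view shows the bottles around (215–280, 165–205) and the valve at (340,295). I'll enlarge both areas.

```bash
python3 - <<'E'
from h import *
a=cv2.imread("pics/scene0.png");b=cv2.imread("pics/side0.png");w=cv2.imread("pics/wrist0.png")
f=lambda i,x,y,w,h:cv2.resize(i[y:y+h,x:x+w],(400,300),interpolation=cv2.INTER_CUBIC)
cv2.imwrite("pics/c1.png",np.vstack([np.hstack([f(a,310,180,140,105),f(b,180,125,140,105)]),np.hstack([f(a,120,180,120,90),f(b,280,250,120,90)])]))
E
```

```text
(no output)
```

View pics/c1.png

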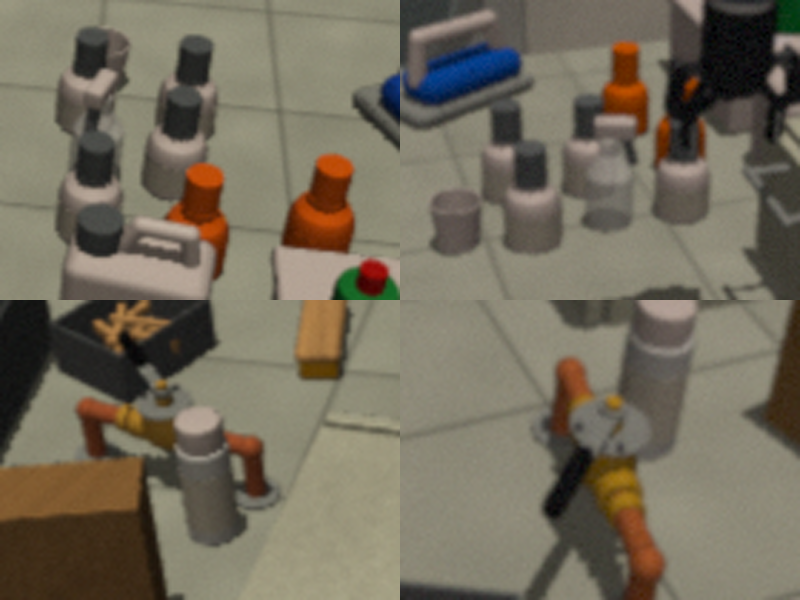

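View pics/wrist0.png

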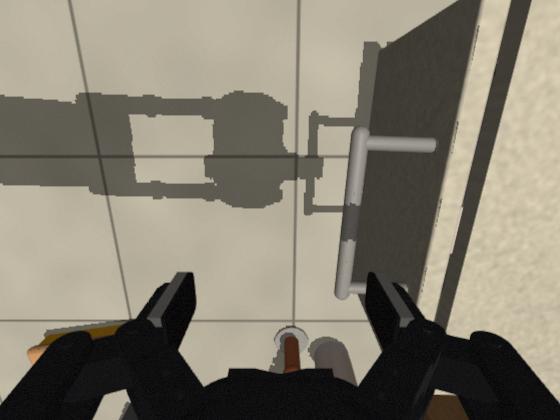

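Four squat round white bottles with grey caps: crop scene (92,80), (195,75), (182,140), (96,185), which I match to side (530,195), (505,150), (588,145), (682,170). The jug (130,260) is square with a carrying handle, and the orange ones are look-alikes, so I leave those. The clear spray stands at (98,120), the cup at (115,50). The wrist view shows the handle at (350,215) with the cupboard slightly yawed.

```bash
python3 - <<'E'
from h import *
s=load("scene0.png");d=load("side0.png");w=load("wrist0.png")
P=dict(A=((342.2,193),(225.5,177.5)),B=((378.6,196),(216.8,162.5)),C=((374,213.6),(245.8,161)),D=((343.6,229),(278.7,168)),stem=((169.5,205.5),(343.6,280.6)),tip=((157.5,191.4),(326,311.5)))
for k,(a,b) in P.items():
    print(k,np.round(tri((s,*a),(d,*b)),3))
print("spray head",np.round(onz(s,344,208,.15),3),np.round(onz(d,257,168,.15),3),"cup",np.round(onz(s,351,194,.065),3),np.round(onz(d,199.6,195,.065),3))
for n,u,v,z in(("h1",361,128,.176),("h2",343,295,.176),("f1",480,0,.19),("f2",418,290,.19)): print(n,np.round(onz(w,u,v,z),3))
print("can", np.round(onz(s,180,216,.15),3),np.round(onz(d,359,251,.15),3))
E
```

```text
A [0.439 0.261 0.133]
B [0.436 0.393 0.132]
C [0.547 0.374 0.133]
D [0.649 0.274 0.135]
stem [ 0.598 -0.341  0.122]
tip [ 0.514 -0.417  0.118]
spray head [0.549 0.272 0.15 ] [0.561 0.263 0.15 ] cup [0.337 0.299 0.065] [0.345 0.274 0.065]
h1 [0.65  0.075 0.176]
h2 [ 0.647 -0.048  0.176]
f1 [0.703 0.139 0.19 ]
f2 [ 0.696 -0.035  0.19 ]
can [ 0.681 -0.269  0.15 ] [ 0.674 -0.282  0.15 ]
```

Four bottles, about 133 mm cap height in both views, stem at (0.598,−0.341), and the lever at about 42° open. I'll go above the lever.

```bash
python3 -m crank '[[[-65,-395,20,-48,-0.3],[-65,-395,20,-48,-0.3],[-65,-395,20,-48,-0.3],[-65,-395,20,-48,-0.3],[-65,-395,20,-48,-0.3],[-65,-395,20,-48,-0.3],[-65,-395,20,-48,-0.3],[-65,-395,20,-48,-0.3],[-65,-395,20,-48,-0.3],[-65,-395,20,-48,-0.3],[-65,-395,20,-48,-0.3],[-65,-395,20,-48,-0.3]]]' 30
python3 - <<'E'
from h import *
shot("wrist","w1.png")
E
```

```text
time_s: 1.35
position: [0.5356, -0.3935, 0.2516]
orientation: [2.932, 1.129, 0.001]
contact_force: [-0.1, 0.5, 0.0]
finger_gap: 0.0555
finger_force: 0.0
```

View pics/w1.png

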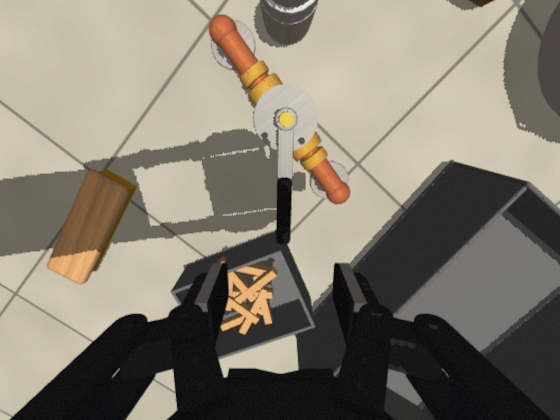

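The lever runs from the stem (286,120) to its tip (283,240), with the sleeve between. The pipe runs (222,28)–(342,192), and the peg basket (245,295) is low and near.

```bash
python3 - <<'E'
from h import *
w=load("w1.png");s=load("scene0.png");d=load("side0.png")
st=tri((w,286,120),(s,169.5,205.5),(d,343.6,280.6)); tip=onz(w,283,242,.119); st2=onz(w,286,120,.125)
p1=onz(w,222,28,.077);p2=onz(w,342,192,.077)
print(st,st2,tip,p1,p2)
v=tip-st2; print(np.linalg.norm(v[:2]),np.degrees(np.arctan2(v[1],v[0]))%360, "pipe",np.degrees(np.arctan2(*(p1-p2)[[1,0]])))
g=st2+v/np.linalg.norm(v)*.09;print("grip",g, (g-state()["position"])*1000)
E
```

```text
[ 0.59654185 -0.34297668  0.1222855 ] [ 0.59572779 -0.34459864  0.125     ] [ 0.50747814 -0.4212265   0.119     ] [ 0.61598426 -0.24711563  0.077     ] [ 0.58118917 -0.44195767  0.077     ]
0.11687526801769894 220.9680387100626 pipe 79.87479615875931
grip [ 0.52786037 -0.40352845  0.12038577] [  -7.77210931   -9.97252925 -131.30614501]
```

```bash
python3 -m crank '[[[-8,-10,-40,0,-0.3],[-8,-10,-80,0,-0.3],[-8,-10,-120,0,-0.3],[-8,-10,-148,0,-0.3],[-8,-10,-148,0,0.9],[-8,-10,-148,0,0.9],[-8,-10,-148,0,0.9],[-8,-10,-148,0,0.9],[-8,-10,-148,0,0.9],[-8,-10,-148,0,0.9]]]' 20
```

```text
time_s: 2.4
position: [0.5284, -0.4055, 0.1065]
orientation: [2.929, 1.125, 0.005]
contact_force: [1.4, 1.1, 6.5]
finger_gap: 0.0132
finger_force: 23.9
```

```bash
python3 -m crank '[[[-8,10,3,-8,0.9],[-14,21,3,-16,0.9],[-18,33,3,-24,0.9],[-21,45,3,-32,0.9],[-22,57,3,-40,0.9],[-21,70,3,-48,0.9],[-20,78,3,-53,0.9],[-20,78,3,-53,0.9],[-20,78,3,-53,0.9]]]' 20
```

```text
time_s: 3.3
position: [0.5071, -0.3276, 0.1066]
orientation: [3.126, -0.3, 0.001]
contact_force: [1.1, -2.7, -2.3]
finger_gap: 0.0134
finger_force: 22.5
```

```bash
python3 -m crank '[[[1,6,0,-4,0.9],[1,6,0,-4,0.9],[1,6,0,-4,0.9]]]' 20; python3 -c "
from h import *
s=state();print(s['wrist_torque'],s['contact_force'],s['position'])
c=shot('side','s1.png');w=shot('wrist','w2.png')"
```

```text
time_s: 3.6
position: [0.5076, -0.3272, 0.1069]
orientation: [3.103, -0.412, 0.005]
contact_force: [1.7, -21.4, -5.5]
finger_gap: 0.014
finger_force: 47.0
[-3.36321989 -0.37924426  0.88324035] [  1.68759837 -21.37983829  -5.45273388] [ 0.50758605 -0.32717907  0.10687418]
```

View pics/w2.png

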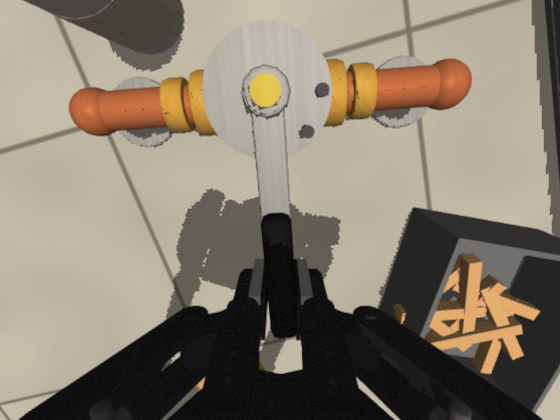

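The lever is square across the pipe and pressed against its stop (−21 N). Releasing it and going over the handle.

```bash
python3 -m crank '[[[0,0,0,0,-0.2],[0,0,0,0,-0.2],[0,0,0,0,-0.2],[0,0,50,0,-0.2],[0,0,100,0,-0.2],[0,0,150,0,-0.2],[140,335,150,103,0],[140,335,150,103,0],[140,335,150,103,0],[140,335,150,103,0],[140,335,150,103,0],[140,335,150,103,0],[140,335,150,103,0],[140,335,150,103,0],[140,335,150,103,0],[140,335,150,103,0],[140,335,150,103,0],[140,335,150,103,0],[140,335,150,103,0],[140,335,150,103,0]]]' 20
python3 - <<'E'
from h import *
shot("wrist","w3.png")
E
```

```text
time_s: 5.7
position: [0.6479, 0.0144, 0.2564]
orientation: [-2.263, -2.178, -0.0]
contact_force: [0.2, -1.2, -0.8]
finger_gap: 0.0427
finger_force: 0.0
```

View pics/w3.png

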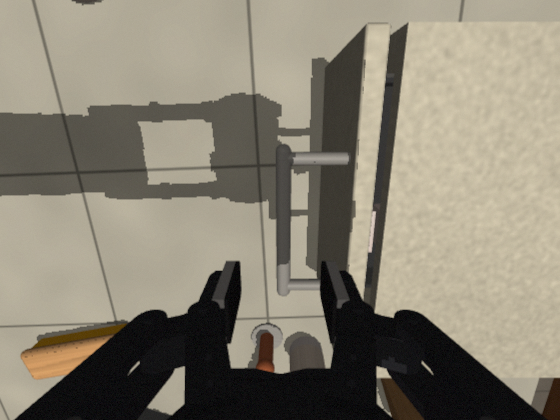

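The handle bar runs (284,150)–(283,290). The door panel top and the cupboard edge are near columns 350–390.

```bash
python3 - <<'E'
from h import *
w=load("w3.png");w0=load("wrist0.png")
print("h far",tri((w,284,150),(w0,360,133)),"h near",tri((w,283,290),(w0,343,293)))
for n,u,v in(("doorfront far",367,28),("doorfront near",350,275),("doorback far",388,28),("doorback near",365,275),("cab far",411,28),("cab near",376,275),("cab corner far",411,26)): print(n,np.round(onz(w,u,v,.19),3))
E
```

```text
h far [0.65252289 0.07093941 0.16588408] h near [ 0.6473221  -0.04747932  0.17422288]
doorfront far [0.705 0.145 0.19 ]
doorfront near [ 0.701 -0.026  0.19 ]
doorback far [0.718 0.144 0.19 ]
doorback near [ 0.713 -0.026  0.19 ]
cab far [0.732 0.144 0.19 ]
cab near [ 0.722 -0.026  0.19 ]
cab corner far [0.732 0.145 0.19 ]
```

```bash
python3 -m crank '[[[2,-2,-40,0,0],[2,-2,-80,0,0],[2,-2,-105,0,0],[2,-2,-105,0,0.9],[2,-2,-105,0,0.9],[2,-2,-105,0,0.9],[2,-2,-105,0,0.9],[-10,-2,-105,0,0.9],[-22,-1,-105,0,0.9],[-34,0,-105,0,0.9],[-40,0,-105,0,0.9],[-40,0,-105,0,0.9],[-40,0,-105,0,0.9]]]' 40
```

```text
time_s: 7.05
position: [0.6193, 0.0132, 0.1528]
orientation: [2.246, 2.166, 0.032]
contact_force: [51.5, -1.3, -22.0]
finger_gap: 0.0104
finger_force: 40.3
```

```bash
python3 -m crank '[[[8,0,0,0,0.9],[8,0,0,0,0],[8,0,0,0,0],[8,0,0,0,0],[8,0,50,0,0],[8,0,105,0,0],[90,-4,105,-90,1],[90,-4,105,-90,1],[90,-4,105,-90,1],[90,-4,105,-90,1],[90,-4,105,-90,1],[90,-4,105,-90,1],[90,-4,105,-90,1],[90,-4,105,-90,1],[90,-4,105,-90,1],[90,-4,105,-90,1],[90,-4,105,-90,1],[90,-4,105,-90,1]]]' 40
python3 - <<'E'
from h import *
shot("wrist","w4.png")
E
```

```text
time_s: 8.85
position: [0.6978, 0.0101, 0.2573]
orientation: [-3.141, 0.055, -0.002]
contact_force: [-0.6, -0.0, -0.3]
finger_gap: 0.0001
finger_force: 0.0
```

View pics/w4.png

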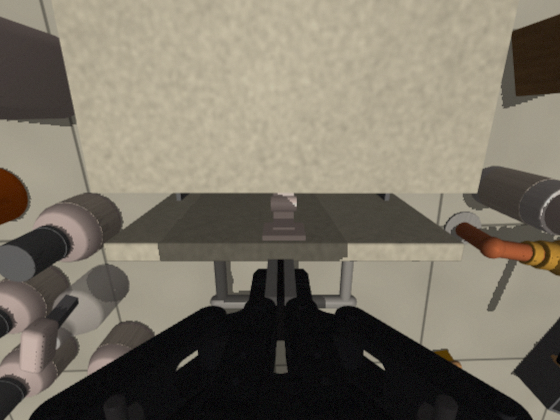

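The cupboard edge is at row 192, the door's back top edge at row 243, and the hook bump at about (284,203) in the gap.

```bash
python3 - <<'E'
from h import *
w=load("w4.png")
for n,u,v,z in(("cab",284,192,.19),("cabL",88,192,.19),("cabR",492,192,.19),("doorback",284,243,.19),("doorfront",284,260,.19),("bump",285,203,.157),("dL",108,243,.19),("dR",461,243,.19)): print(n,np.round(onz(w,u,v,z),4))
E
```

```text
cab [0.7259 0.0075 0.19  ]
cabL [0.7311 0.149  0.19  ]
cabR [ 0.7204 -0.1426  0.19  ]
doorback [0.6857 0.0088 0.19  ]
doorfront [0.6713 0.0093 0.19  ]
bump [0.7078 0.0068 0.157 ]
dL [0.6907 0.1434 0.19  ]
dR [ 0.6808 -0.1265  0.19  ]
```

```bash
python3 -m crank '[[[3,-2,-40,0,1],[3,-2,-75,0,1],[3,-2,-95,0,1],[3,-2,-103,0,1],[3,-2,-111,0,1],[3,-2,-111,0,1],[3,-2,-111,0,1],[3,-2,-111,0,1]]]' 40
```

```text
time_s: 9.7
position: [0.7033, 0.0079, 0.1532]
orientation: [3.141, -0.052, 0.019]
contact_force: [-0.6, -1.3, 16.6]
finger_gap: -0.0
finger_force: 15.7
```

```bash
python3 -m crank '[[[-8,0,0,0,1],[-14,0,0,0,1],[-18,1,0,0,1],[-18,1,0,0,1]]]' 40
python3 - <<'E'
from h import *
shot("wrist","w5.png")
E
```

```text
time_s: 10.1
position: [0.685, 0.0086, 0.1532]
orientation: [3.14, -0.052, 0.018]
contact_force: [-1.8, -1.0, 17.4]
finger_gap: 0.0004
finger_force: 14.7
```

View pics/w5.png

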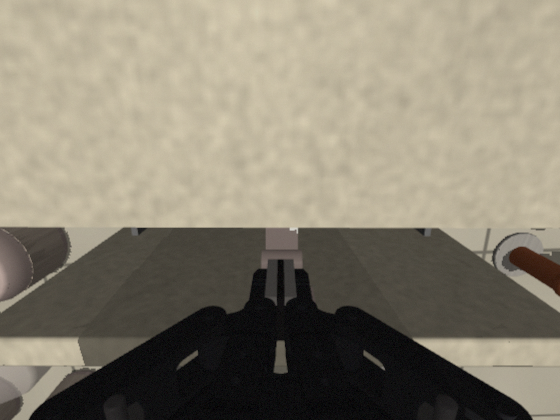

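The finger is on the hook at (282,265). The door's back edge is at row ~340 and the cupboard edge at row 227.

```bash
python3 - <<'E'
from h import *
w=load("w5.png")
for n,u,v in(("cab",284,227),("doorback",480,340),("doorback2",90,338),("doorfront",480,362)): print(n,np.round(onz(w,u,v,.19),4))
E
```

```text
cab [0.7256 0.0069 0.19  ]
doorback [ 0.6704 -0.0764  0.19  ]
doorback2 [0.6774 0.0922 0.19  ]
doorfront [ 0.6584 -0.0784  0.19  ]
```

The door is now 52 mm out and free. Pulling it all the way.

```bash
python3 -m crank '[[[-20,1,0,0,1],[-40,2,0,0,1],[-60,2,0,0,1],[-80,3,0,0,1],[-100,4,0,0,1],[-120,4,0,0,1],[-140,5,0,0,1],[-155,6,0,0,1],[-165,6,0,0,1],[-172,6,0,0,1],[-176,6,0,0,1],[-176,6,0,0,1]]]' 40
python3 - <<'E'
from h import *
shot("scene","s6.png");shot("wrist","w6.png");shot("side","d6.png")
E
```

```text
time_s: 11.35
position: [0.5095, 0.0149, 0.1531]
orientation: [3.141, -0.052, 0.021]
contact_force: [-2.7, 0.3, 21.1]
finger_gap: 0.0003
finger_force: 15.1
```

View pics/w6.png

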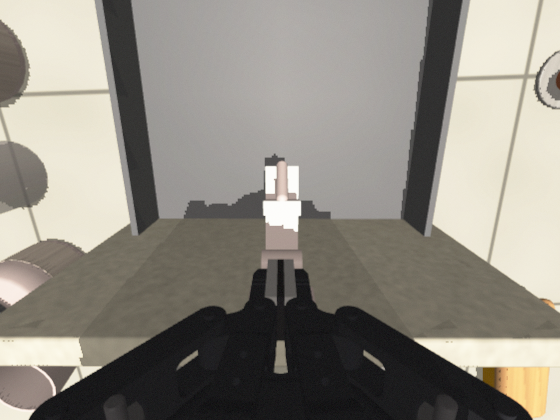

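The door is right out (back face ≈0.498 → 0.228 m) and the tray is open. Rising off the hook and moving above bottle D.

```bash
python3 -m crank '[[[2,0,40,0,0.9],[2,0,102,0,0],[140,259,110,0,-0.3],[140,259,110,0,-0.3],[140,259,110,0,-0.3],[140,259,110,0,-0.3],[140,259,110,0,-0.3],[140,259,110,0,-0.3],[140,259,110,0,-0.3],[140,259,110,0,-0.3],[140,259,110,0,-0.3]]]' 40
cat >> h.py <<'E'
def caps(f,z=.138):
    c=shot("wrist",f); hsv=cv2.cvtColor(c["image"],cv2.COLOR_RGB2HSV)
    p=state()["position"]; u,v=proj(c,[p[0],p[1],z]); print("tcp",np.round(p,4),"expect px",round(u),round(v), "colour",c["image"][int(v),int(u)])
    g=cv2.cvtColor(c["image"],cv2.COLOR_RGB2GRAY)
    m=((hsv[...,1]<70)&(g>45)&(g<112)).astype(np.uint8)*255
    m=cv2.morphologyEx(m,cv2.MORPH_OPEN,np.ones((5,5)))
    cs,_=cv2.findContours(m,cv2.RETR_EXTERNAL,cv2.CHAIN_APPROX_NONE)
    for k in cs:
        a=cv2.contourArea(k)
        if 600<a<9000:
            (x,y),r=cv2.minEnclosingCircle(k); print("c",round(x),round(y),"r",round(r),"a",a,np.round(onz(c,x,y,z)[:2],4))
    cv2.imwrite("pics/m_"+f,m)
E
python3 - <<'E'
from h import *
caps("w7.png"); shot("scene","s7.png");shot("side","d7.png")
E
```

```text
time_s: 12.6
position: [0.6469, 0.2732, 0.2566]
orientation: [-3.141, 0.055, -0.002]
contact_force: [0.5, 0.0, 1.5]
finger_gap: 0.0554
finger_force: 0.0
tcp [0.6469 0.2728 0.2572] expect px 282 208 colour [60 60 59]
c 274 349 r 24 a 601.0 [0.4867 0.2875]
c 36 320 r 53 a 1043.0 [0.5327 0.5346]
c 207 28 r 86 a 5533.0 [0.7923 0.3252]
c 55 46 r 63 a 7063.0 [0.7849 0.4444]
```

View pics/w7.png

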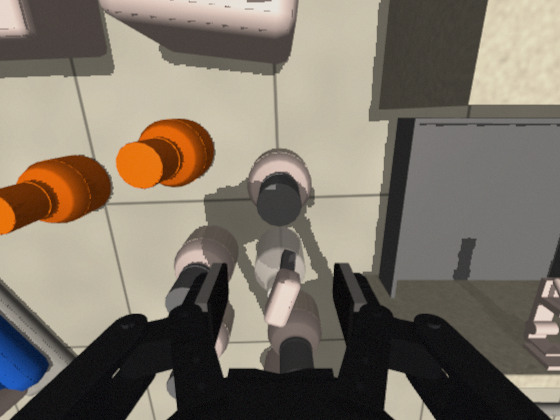

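Bottle D's cap top is at (279,203), a dark circle about 22 px in radius. It is free of the orange bottles (150,165)/(60,190), and the clear spray is at (283,285) behind it.

```bash
sed -i 's/(g>45)&(g<112)/(g>45)\&(g<78)/' h.py; python3 - <<'E'
from h import *
w=load("w7.png");s=load("s7.png");p=np.array([.6469,.2732])
x=onz(w,279,203,.138)
print(x, (x[:2]-p)*1000, tri((w,279,203),(s,343.6,229)))
E
```

```text
[0.65170093 0.27531017 0.138     ] [4.80093389 2.11017428] [0.65255764 0.27528745 0.14090773]
```

```bash
python3 -m crank '[[[5,2,-40,0,-0.3],[5,2,-80,0,-0.3],[5,2,-120,0,-0.3],[5,2,-158,0,-0.3],[5,2,-158,0,-0.3],[5,2,-158,0,0.9],[5,2,-158,0,0.9],[5,2,-158,0,0.9],[5,2,-158,0,0.9],[5,2,-130,0,0.9],[5,2,-90,0,0.9],[5,2,-50,0,0.9],[5,2,-10,0,0.9],[5,2,5,0,0.9],[5,2,5,0,0.9]]]' 50
```

```text
time_s: 14.25
position: [0.6529, 0.2764, 0.2657]
orientation: [-3.138, 0.055, -0.012]
contact_force: [0.6, 0.3, -4.1]
finger_gap: 0.041
finger_force: 52.1
```

```bash
python3 -m crank '[[[-2,-45,0,0,0.9],[-2,-90,0,0,0.9],[-2,-135,0,0,0.9],[-2,-180,0,0,0.9],[-2,-225,0,0,0.9],[-2,-270,0,0,0.9],[-2,-310,0,0,0.9],[-2,-328,0,0,0.9],[-2,-328,0,0,0.9],[-2,-328,-40,0,0.9],[-2,-328,-80,0,0.9],[-2,-328,-115,0,0.9],[-2,-328,-133,0,0.9],[-2,-328,-140,0,0.9],[-2,-328,-140,0,0.9],[-2,-328,-140,0,0.9]]]' 50
```

```text
time_s: 15.85
position: [0.6511, -0.0505, 0.1231]
orientation: [3.141, -0.052, 0.007]
contact_force: [0.3, 0.4, 6.7]
finger_gap: 0.0409
finger_force: 54.0
```

```bash
python3 -m crank '[[[0,0,0,0,-0.3],[0,0,0,0,-0.3],[0,0,0,0,-0.3],[0,0,45,0,-0.3],[0,0,90,0,-0.3],[0,0,134,0,-0.3],[-104,424,134,0,-0.3],[-104,424,134,0,-0.3],[-104,424,134,0,-0.3],[-104,424,134,0,-0.3],[-104,424,134,0,-0.3],[-104,424,134,0,-0.3],[-104,424,134,0,-0.3],[-104,424,134,0,-0.3],[-104,424,134,0,-0.3],[-104,424,134,0,-0.3],[-104,424,134,0,-0.3],[-104,424,134,0,-0.3]]]' 50
python3 - <<'E'
from h import *
caps("w8.png");shot("scene","s8.png")
E
```

```text
time_s: 17.65
position: [0.5463, 0.3712, 0.2541]
orientation: [3.141, -0.056, -0.0]
contact_force: [0.3, -0.6, 0.3]
finger_gap: 0.0555
finger_force: 0.0
tcp [0.5465 0.3708 0.2543] expect px 282 208 colour [57 55 55]
c 30 335 r 30 a 660.0 [0.4162 0.6424]
c 497 244 r 67 a 2437.0 [0.5037 0.1687]
c 276 207 r 23 a 1452.5 [0.5477 0.3765]
c 546 192 r 36 a 768.5 [0.5526 0.1344]
```

```bash
python3 -m crank '[[[2,5,-40,0,-0.3],[2,5,-80,0,-0.3],[2,5,-120,0,-0.3],[2,5,-156,0,-0.3],[2,5,-156,0,-0.3],[2,5,-156,0,0.9],[2,5,-156,0,0.9],[2,5,-156,0,0.9],[2,5,-156,0,0.9],[2,5,-130,0,0.9],[2,5,-90,0,0.9],[2,5,-50,0,0.9],[2,5,-10,0,0.9],[2,5,10,0,0.9],[2,5,10,0,0.9]]]' 50
```

```text
time_s: 19.25
position: [0.5489, 0.3776, 0.2703]
orientation: [-3.136, 0.054, -0.012]
contact_force: [0.3, 0.4, -3.5]
finger_gap: 0.0412
finger_force: 51.9
```

```bash
python3 -m crank '[[[20,-10,20,0,0.9],[55,-30,25,0,0.9],[85,-60,25,0,0.9],[107,-100,25,0,0.9],[107,-145,25,0,0.9],[107,-190,15,0,0.9],[107,-235,0,0,0.9],[107,-280,0,0,0.9],[107,-305,0,0,0.9],[107,-305,0,0,0.9],[107,-305,-40,0,0.9],[107,-305,-80,0,0.9],[107,-305,-115,0,0.9],[107,-305,-135,0,0.9],[107,-305,-145,0,0.9],[107,-305,-146,0,0.9],[107,-305,-146,0,0.9]]]' 50
```

```text
time_s: 20.95
position: [0.6568, 0.0724, 0.1229]
orientation: [3.141, -0.054, 0.013]
contact_force: [0.9, -1.4, 13.7]
finger_gap: 0.041
finger_force: 53.8
```

```bash
python3 -m crank '[[[0,0,0,0,-0.3],[0,0,0,0,-0.3],[0,0,0,0,-0.3],[0,0,45,0,-0.3],[0,0,90,0,-0.3],[0,0,134,0,-0.3],[-218,189,134,0,-0.3],[-218,189,134,0,-0.3],[-218,189,134,0,-0.3],[-218,189,134,0,-0.3],[-218,189,134,0,-0.3],[-218,189,134,0,-0.3],[-218,189,134,0,-0.3],[-218,189,134,0,-0.3],[-218,189,134,0,-0.3],[-218,189,134,0,-0.3]]]' 50
python3 - <<'E'
from h import *
caps("w9.png");shot("scene","s9.png")
E
```

```text
time_s: 22.55
position: [0.4379, 0.2602, 0.2517]
orientation: [3.14, -0.058, -0.001]
contact_force: [-0.1, -0.5, 0.6]
finger_gap: 0.0558
finger_force: 0.0
tcp [0.4379 0.2602 0.2518] expect px 281 209 colour [52 51 50]
c 272 219 r 33 a 1855.5 [0.4293 0.2686]
c 400 128 r 37 a 1389.0 [0.5044 0.1598]
c 484 90 r 34 a 1025.0 [0.5307 0.0954]
```

View pics/w9.png

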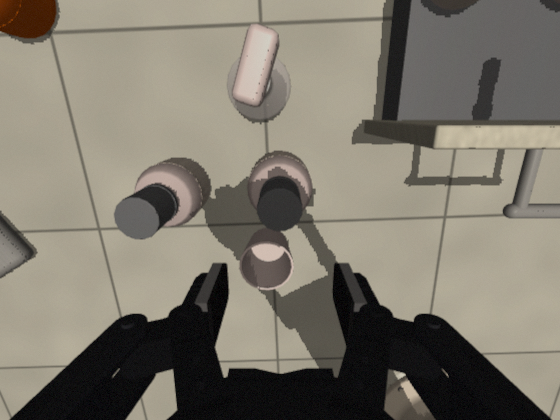

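Bottle A's cap top is at (279,207) and B's at (139,215). The cup is at (267,262) and the spray at (258,80), both undisturbed.

```bash
python3 - <<'E'
from h import *
w=load("w9.png")
print((onz(w,279,207,.138)[:2]-[.4379,.2602])*1000, onz(w,139,215,.138))
E
python3 -m crank '[[[3,2,-40,0,-0.3],[3,2,-80,0,-0.3],[3,2,-120,0,-0.3],[3,2,-153,0,-0.3],[3,2,-153,0,-0.3],[3,2,-153,0,0.9],[3,2,-153,0,0.9],[3,2,-153,0,0.9],[3,2,-153,0,0.9],[3,2,-130,0,0.9],[3,2,-90,0,0.9],[3,2,-50,0,0.9],[3,2,-10,0,0.9],[3,2,10,0,0.9],[3,2,10,0,0.9]]]' 50
```

```text
[2.24088694 2.03007189] [0.43740371 0.38921412 0.138     ]
time_s: 24.15
position: [0.4411, 0.2636, 0.2671]
orientation: [-3.137, 0.055, -0.011]
contact_force: [-0.6, 0.5, -5.4]
finger_gap: 0.0408
finger_force: 52.4
```

```bash
python3 -m crank '[[[0,0,35,0,0.9],[35,-20,35,0,0.9],[70,-50,35,0,0.9],[100,-85,35,0,0.9],[117,-130,35,0,0.9],[117,-175,35,0,0.9],[117,-220,35,0,0.9],[117,-265,35,0,0.9],[117,-300,35,0,0.9],[117,-312,20,0,0.9],[117,-312,0,0,0.9],[117,-312,-40,0,0.9],[117,-312,-80,0,0.9],[117,-312,-115,0,0.9],[117,-312,-133,0,0.9],[117,-312,-142,0,0.9],[117,-312,-143,0,0.9],[117,-312,-143,0,0.9]]]' 50
```

```text
time_s: 25.95
position: [0.5593, -0.0487, 0.124]
orientation: [3.141, -0.054, 0.015]
contact_force: [1.4, 2.0, 17.3]
finger_gap: 0.0413
finger_force: 55.3
```

```bash
python3 -m crank '[[[0,0,0,0,-0.3],[0,0,0,0,-0.3],[0,0,0,0,-0.3],[0,0,45,0,-0.3],[0,0,90,0,-0.3],[0,0,134,0,-0.3],[-122,438,134,0,-0.3],[-122,438,134,0,-0.3],[-122,438,134,0,-0.3],[-122,438,134,0,-0.3],[-122,438,134,0,-0.3],[-122,438,134,0,-0.3],[-122,438,134,0,-0.3],[-122,438,134,0,-0.3],[-122,438,134,0,-0.3],[-122,438,134,0,-0.3],[-122,438,134,0,-0.3],[-122,438,134,0,-0.3],[-122,438,134,0,-0.3]]]' 50
python3 - <<'E'
from h import *
caps("w10.png");shot("scene","s10.png")
E
```

```text
time_s: 27.85
position: [0.4357, 0.3877, 0.2532]
orientation: [3.141, -0.058, 0.0]
contact_force: [0.5, -0.4, -0.3]
finger_gap: 0.0552
finger_force: 0.0
tcp [0.4357 0.3876 0.2534] expect px 281 209 colour [47 46 47]
c 352 284 r 28 a 746.0 [0.3558 0.3208]
c 31 269 r 31 a 1236.5 [0.3844 0.6325]
c 514 116 r 47 a 1620.5 [0.5086 0.194 ]
c 359 91 r 26 a 665.0 [0.5321 0.322 ]
```

```bash
python3 - <<'E'
from h import *
c=load("w10.png");g=cv2.cvtColor(c["image"],cv2.COLOR_RGB2GRAY)
ff=g[150:262,220:345].copy();m=((ff>30)&(ff<62)).astype(np.uint8)
n,l,s,ce=cv2.connectedComponentsWithStats(m)
for i in range(1,n):
    if s[i,4]>150: print(s[i],ce[i]+[220,150])
r=l==l[58,61]
print("\n".join("".join("#" if v else "." for v in row[::2]) for row in m[::4]))
E
```

```text
[   0   27   82   55 1996] [274.09669339 205.47695391]
...............................................................
...............................................................
...............................................................
...............................................................
...............................................................
...............................................................
...............................................................
.........................#######...............................
......................#######.##.##............................
....................#################..........................
...................####.##############.........................
...................#################...........................
..................#####################....#...................
..............#...#####################........................
.................######################........................
.................#######################.......................
.................######################........................
..................####################.........................
#####################################..........................
.....................##############............................
........................#######...............................#
............................................................###
............................................................###
...........................................................####
............................................................###
............................................................###
.............................................................#.
...............................................................
```

```bash
python3 -m crank '[[[2,3,-40,0,-0.3],[2,3,-80,0,-0.3],[2,3,-120,0,-0.3],[2,3,-155,0,-0.3],[2,3,-155,0,-0.3],[2,3,-155,0,0.9],[2,3,-155,0,0.9],[2,3,-155,0,0.9],[2,3,-155,0,0.9],[2,3,-130,0,0.9],[2,3,-90,0,0.9],[2,3,-50,0,0.9],[2,3,-10,0,0.9],[2,3,20,0,0.9],[2,3,45,0,0.9],[2,3,45,0,0.9]]]' 50
```

```text
time_s: 29.55
position: [0.4377, 0.3926, 0.3038]
orientation: [-3.135, 0.055, -0.011]
contact_force: [-0.6, -0.2, -4.3]
finger_gap: 0.0412
finger_force: 52.2
```

```bash
python3 -m crank '[[[30,-25,0,0,0.9],[65,-55,0,0,0.9],[95,-85,0,0,0.9],[120,-120,0,0,0.9],[125,-165,0,0,0.9],[125,-210,0,0,0.9],[125,-255,0,0,0.9],[125,-295,0,0,0.9],[125,-317,-10,0,0.9],[125,-317,-25,0,0.9],[125,-317,-65,0,0.9],[125,-317,-105,0,0.9],[125,-317,-145,0,0.9],[125,-317,-168,0,0.9],[125,-317,-178,0,0.9],[125,-317,-179,0,0.9],[125,-317,-179,0,0.9]]]' 50
```

```text
time_s: 31.25
position: [0.5636, 0.0751, 0.1228]
orientation: [-3.14, 0.055, -0.011]
contact_force: [0.6, -0.1, 11.4]
finger_gap: 0.0412
finger_force: 54.2
```

```bash
python3 -m crank '[[[0,0,0,0,-0.3],[0,0,0,0,-0.3],[0,0,0,0,-0.3],[0,0,45,0,-0.3],[0,0,90,0,-0.3],[0,0,140,0,0],[-60,-60,180,0,1],[-120,-60,180,0,1],[-176,-60,180,0,1],[-176,-60,180,0,1],[-176,-60,180,0,1],[-176,-60,180,0,1]]]' 50
python3 - <<'E'
from h import *
shot("wrist","w11.png");shot("scene","s11.png")
E
```

```text
time_s: 32.45
position: [0.3856, 0.0149, 0.2997]
orientation: [3.141, -0.056, 0.004]
contact_force: [0.4, -0.4, -0.2]
finger_gap: -0.0001
finger_force: 0.0
```

View pics/w11.png

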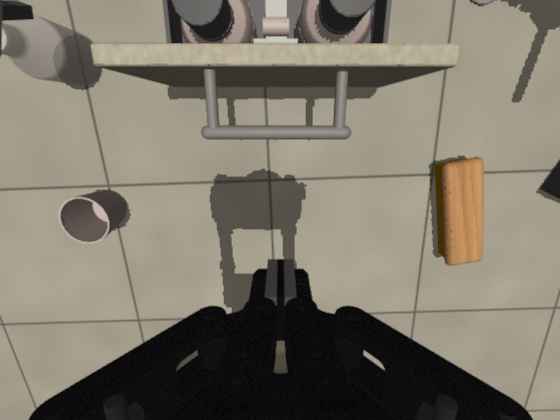

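The near bottles stand on either side of the hook at (210,15)/(340,15). The handle bar is at row 132, columns 205–348, and the cup and brush are in place.

```bash
python3 - <<'E'
from h import *
w=load("w11.png");print(onz(w,277,126,.17),onz(w,277,138,.17),onz(w,205,132,.17),onz(w,349,132,.17))
E
python3 -m crank '[[[0,2,-45,0,1],[0,2,-90,0,1],[0,2,-135,0,1],[0,2,-145,0,1],[6,2,-145,0,1],[14,2,-145,0,1],[22,2,-145,0,1],[28,2,-145,0,1],[32,2,-145,0,1],[37,1,-145,0,1],[44,1,-145,0,1],[52,1,-145,0,1],[62,0,-145,0,1],[72,0,-145,0,1],[82,0,-145,0,1]]]' 50
```

```text
[0.45746652 0.01613528 0.17      ] [0.44727667 0.01654553 0.17      ] [0.45473736 0.07966553 0.17      ] [ 0.45006877 -0.04698331  0.17      ]
time_s: 34.05
position: [0.4687, 0.0147, 0.1542]
orientation: [3.14, -0.055, -0.001]
contact_force: [-2.3, -1.5, 1.5]
finger_gap: -0.0
finger_force: 1.3
```

```bash
python3 - <<'E'
from h import *
w=load("w11.png");w6=load("w6.png");w7=load("w7.png");w9=load("w9.png")
print("w11 back/front",onz(w,300,44,.19),onz(w,300,66,.19))
print("w6 back",onz(w6,480,337,.19),onz(w6,90,337,.19),"front",onz(w6,480,360,.19))
print("w9 doorback L",onz(w9,365,122,.19),onz(w9,440,147,.19), "handle",onz(w9,511,211,.17))
for n in("w6","w7","w9"):
    c=load(n+".png"); print(n,"handle .432/.452 left end would be",proj(c,[.4343,.0777,.17]),proj(c,[.4543,.0777,.17]))
E
```

```text
w11 back/front [ 0.51632692 -0.00365149  0.19      ] [ 0.50145001 -0.00341672  0.19      ]
w6 back [ 0.49667536 -0.06967328  0.19      ] [0.50244546 0.09833666 0.19      ] front [ 0.48422207 -0.07179375  0.19      ]
w9 doorback L [0.51223701 0.20305025 0.19      ] [0.49427212 0.15199008 0.19      ] handle [0.43981031 0.07894027 0.17      ]
w6 handle .432/.452 left end would be (np.float64(175.62426944353513), np.float64(410.7012298811485)) (np.float64(170.39695378739435), np.float64(383.17345896493305))
w7 handle .432/.452 left end would be (np.float64(477.9310823045696), np.float64(407.03611286903754)) (np.float64(481.38386802044425), np.float64(392.3719767894891))
w9 handle .432/.452 left end would be (np.float64(511.12035871439315), np.float64(217.52849117171542)) (np.float64(516.5437475343482), np.float64(193.145227611333))
```

The door had drifted to about 0.21 out, after step 3 was met at 0.226. The bottles are still well within the tray limits, so I continue pushing.

```bash
python3 -m crank '[[[10,0,0,0,1],[20,-1,0,0,1],[30,-1,0,0,1],[40,-1,0,0,1],[50,-2,0,0,1],[60,-2,0,0,1],[70,-3,0,0,1],[80,-3,0,0,1],[90,-3,0,0,1],[100,-4,0,0,1],[110,-4,0,0,1],[120,-4,0,0,1],[128,-5,0,0,1],[135,-5,0,0,1],[142,-5,0,0,1],[149,-5,0,0,1],[156,-6,0,0,1],[162,-6,0,0,1],[168,-6,0,0,1],[172,-6,0,0,1]]]' 50
```

```text
time_s: 36.05
position: [0.6407, 0.0088, 0.1542]
orientation: [3.141, -0.055, 0.0]
contact_force: [-2.7, -1.0, 0.2]
finger_gap: 0.0001
finger_force: 0.8
```

```bash
python3 -m crank '[[[4,0,0,0,1],[8,0,0,0,1],[11,0,0,0,1],[13,0,0,0,1],[13,0,0,0,1]]]' 50
```

```text
time_s: 36.55
position: [0.6432, 0.0087, 0.1542]
orientation: [3.14, -0.056, -0.04]
contact_force: [-47.6, -1.6, 14.4]
finger_gap: 0.0001
finger_force: 23.8
```

```bash
python3 -m crank '[[[-20,0,0,0,1],[-60,0,0,0,1],[-60,0,50,0,0],[-60,0,102,0,0],[-147,-336,102,-8.5,-0.3],[-147,-336,102,-8.5,-0.3],[-147,-336,102,-8.5,-0.3],[-147,-336,102,-8.5,-0.3],[-147,-336,102,-8.5,-0.3],[-147,-336,102,-8.5,-0.3],[-147,-336,102,-8.5,-0.3],[-147,-336,102,-8.5,-0.3],[-147,-336,102,-8.5,-0.3],[-147,-336,102,-8.5,-0.3],[-147,-336,102,-8.5,-0.3],[-147,-336,102,-8.5,-0.3]]]' 20
python3 - <<'E'
from h import *
a=shot("scene","s12.png");w=shot("wrist","w12.png");b=shot("side","d12.png")
f=lambda i,x,y,w,h:cv2.resize(i[y:y+h,x:x+w],(400,300),interpolation=cv2.INTER_CUBIC)[:,:,::-1]
a,w,b=a["image"],w["image"],b["image"]
cv2.imwrite("pics/c12.png",np.vstack([np.hstack([f(a,180,180,160,120),f(b,280,140,160,120)]),np.hstack([f(w,0,0,560,420),f(a,310,180,140,105)])]))
E
```

```text
time_s: 38.15
position: [0.5067, -0.3258, 0.2566]
orientation: [3.128, -0.284, 0.001]
contact_force: [0.6, 0.3, 0.2]
finger_gap: 0.0557
finger_force: 0.0
```

View pics/c12.png

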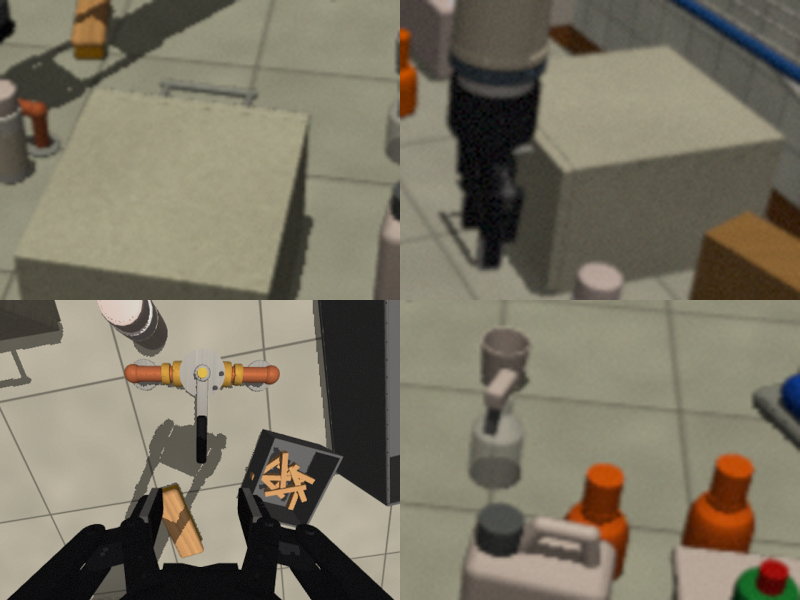

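The door is flush and shut, the lever is shut, and the bystanders are in place. Gripping the lever and turning it 45°.

```bash
python3 -m crank '[[[0,-1,-40,0,-0.3],[0,-1,-80,0,-0.3],[0,-1,-120,0,-0.3],[0,-1,-151,0,-0.3],[0,-1,-151,0,-0.3],[0,-1,-151,0,0.9],[0,-1,-151,0,0.9],[0,-1,-151,0,0.9],[0,-1,-151,0,0.9],[0,-1,-151,0,0.9]]]' 25; python3 -m crank '[[[-1,-12,0,7.5,0.9],[-1,-23,0,15,0.9],[1,-35,0,22.5,0.9],[4,-46,0,30,0.9],[8,-57,0,37.5,0.9],[14,-67,0,45,0.9],[14,-67,0,45,0.9],[14,-67,0,45,0.9]]]' 25
```

```text
time_s: 39.3
position: [0.5072, -0.3287, 0.1084]
orientation: [3.126, -0.287, 0.007]
contact_force: [0.1, 0.7, 6.1]
finger_gap: 0.0134
finger_force: 28.6
time_s: 40.1
position: [0.5217, -0.3964, 0.1086]
orientation: [2.995, 0.93, 0.006]
contact_force: [2.9, -2.5, 5.5]
finger_gap: 0.0133
finger_force: 28.4
```

```bash
python3 -m crank '[[[0,0,0,0,-0.3],[0,0,0,0,-0.3],[0,0,0,0,-0.3],[0,0,50,0,-0.3],[0,0,100,0,-0.3],[0,0,150,0,-0.3],[0,0,150,0,-0.3],[0,0,150,0,-0.3]]]' 25
python3 - <<'E'
from h import *
c=shot("wrist","w13.png");i=c["image"];h=cv2.cvtColor(i,cv2.COLOR_RGB2HSV)
m=((h[...,0]>20)&(h[...,0]<32)&(h[...,1]>170)&(h[...,2]>180)).astype(np.uint8)
n,l,s,ce=cv2.connectedComponentsWithStats(m);st=ce[1+np.argmax(s[1:,4])];print(st)
p=np.array([.596,-.3438])
g=i.max(2)
e=proj(c,state()["position"]*[1,1,0]+[0,0,.127]);print("sleeve exp",e)
x,y=int(e[0]),int(e[1]); sub=(g[y-25:y+22,x-30:x+30]<30).astype(np.uint8)
q=cv2.findNonZero(sub)
f=cv2.fitLine(q,cv2.DIST_L2,0,.01,.01).ravel(); a=(x-30+f[2],y-25+f[3]); print(len(q),a,f[:2])
P=onz(c,*a,.127);S=onz(c,*st,.13);print(P,S,"angle",np.degrees(np.arctan2(*(P-S)[[1,0]]))%360-169.6)
E
```

```text
time_s: 40.9
position: [0.5204, -0.3954, 0.2575]
orientation: [2.997, 0.931, 0.003]
contact_force: [0.2, -0.4, -1.0]
finger_gap: 0.0554
finger_force: 0.0
[316. 137.]
sleeve exp (np.float64(280.32047524900565), np.float64(205.050747329576))
576 (np.float32(280.93228), np.float32(204.5052)) [0.02746923 0.99962264]
[ 0.5207343  -0.39515435  0.127     ] [ 0.5898213  -0.38504594  0.13      ] angle 18.7241253100766
```

The sleeve is centred at (0.521,−0.395), which is 44.8° from shut about the stem, and the arm is clear. Handing in.

```bash
python3 -c "
from cell import *
print(job_done())"
```

```text
the job is handed in; nothing more can be done
None
```

The job is handed in, with no verdict returned: the water was shut until the door was home, all four detergent bottles were stood in the tray (placement judged by contact force and an overhead view), the door is pushed home (it looks flush, but the hook's catch was not seen), and the lever measures about 45°.

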